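# Pack the bike repair stand: close the jaw, lock the tube at its ring, keep hold

## Task

Pack up the bicycle repair stand lying on the bench: first lower its raised clamp jaw gently all the way down onto its stop, then slide the blue upper tube in until the lip of its black collar just meets the red packing ring. Keep your fingers bearing on the tube or its collar so that it stays at the ring while you squeeze the yellow cam lever fully closed against the tube, and finish still gripping the tube with the lever shut. Leave the jar, lube applicator, pulley wheel and bottle cage alone.

Things in the scene. Friction and masses are not known exactly. Their poses are not given: they have to be found in the camera images.
- stand: Folded bicycle repair stand lying on the bench, fixed. Its mast is a horizontal silver lower tube, 28 mm across, whose axis runs along the stand's own y, 75 mm above the bench; origin on the bench below the axis. -y is towards the black leg hub, +y towards the clamp head; +x points away from the robot (yaw -0.15 to 0.1 rad).
- pack_mark (a point): Point on the mast axis at the edge (facing +y) of the red packing ring, a painted band 8 mm wide round the silver tube. Its axes are the stand's. Thin black lines farther along -y are other marks, not used.
- upper_tube: Upper part of the mast: black collar, blue tube 34 mm across (bare from 34 to 258 mm from the lip; its -x and +x flanks are tube_near_side and tube_far_side), clamp head with a foot on the bench. It slides along the stand's y on the silver tube; 6 to 12 N moves it, it stays where it is left. Origin on the axis at the collar's lip, axes as the stand's.
- collar_lip (a point): Point on the axis at the collar's lip (its -y end), the edge to bring to the ring. At the start it stands 40 to 90 mm on the +y side of pack_mark.
- collar_shoulder (a point): Point on the axis at the collar's +y face, 34 mm from the lip. The collar is 44 mm across and has a black lug (collar_lug) on its near (-x) side, 20 to 50 mm from the axis and 26 mm high about axis height, whose +y face is flush with this point: a finger astride the blue tube can bear on it to push the tube in.
- cam_lever (a joint): Yellow cam lever on the collar's far (+x) side; swings level about an upright pin 26 mm to +x of the axis and 14 mm to +y of the lip. 0 rad = closed, lying along the blue tube towards +y; grows as it swings out to +x; starts 0.30 to 0.38. 75 mm long from the pin, 7 mm thick, 20 mm high, centred at axis height. It stays at any angle; 5 to 15 N on it near its middle shuts it.
- lever_tip (a point): Point on the lever's outer face 65 mm from its pin. Closed, the outer face is 29 mm to +x of the axis, so lever and blue tube together measure 46 mm, centred 6 mm to +x of the axis (up to 68 mm with the lever open): fingers astride both squeeze the lever shut. From about 0.25 rad on its cam bites on the silver tube and can shift the upper tube if it is not held; shut, it locks it.
- jaw (a joint): Upper clamp jaw of the head: grey, with a black pad underneath. 0 rad = closed, level, on its rubber stop; it grows as the jaw's +y end swings up; starts 0.55 to 1.0 rad open. A stiff hinge holds it at any angle; a few newtons on the patch move it.
- jaw_hinge (a point): The jaw's hinge axis, which runs along the stand's x, 307 mm to +y of the collar lip and 28 mm above the mast axis.
- jaw_push (a point): Centre of the black push patch (30 mm square) on top of the jaw, 100 mm from the hinge and, with the jaw closed, 14 mm above it. The jaw is 52 mm wide and ends 116 mm from the hinge.
- jar: Glass jar with clip-on lid, 88 mm across and 112 mm high, standing; origin under its centre.
- lube_applicator: Capped lube applicator, black and green with a red cap, 38 mm across, 124 mm high, standing; origin under its centre.
- pulley_wheel: Steel pulley wheel, 58 mm across, 16 mm thick, lying flat; origin under its centre.
- bottle_cage: Red aluminium bottle cage lying on its back, about 87 mm wide, 135 mm long, 80 mm high; origin under its centre.

How it is judged:
By the outcome, as a careful person would: the job done as asked, in the order asked, and still so for the second after the job is handed in, while the arm keeps its last pose, push and grip.
It also fails if it takes over 48 s, if anything falls off the work surface, if the arm or the gripper's body presses on something with over 40 N, if the wrist force passes 120 N, or if a joint passes its speed limit or range.

## Robot

A 6-joint arm with a two-finger parallel gripper is mounted at the origin on the work surface. World frame = base frame: x ahead of the robot, y to its left, z up, the work surface at z = 0. Lengths are in mm, angles in degrees, forces in N, time in s.
With the tool pointing down it reaches from about 300 to 850 mm from the base axis. Payload 4.2 kg.
Tool frame: the origin (TCP) lies on the centre line of the jaws, within the pads' length; the fingertips stand 14 mm ahead of it and the grasp point (between the pads) lies 5 mm behind it (env.finger_overhang is the z of the fingertips in the tool frame, in mm); z points along the fingers, y is the line along which they close (so a half turn about z gives the same grasp; the last joint's range is limited). The gripper opens to 91 mm and grips with 3 to 60 N. Pads are 32 mm wide; open, the fingers measure 118 mm over their backs; the gripper's body (76 mm by 178 mm) begins 60 mm behind the grasp point.
Start: joints at [73.281, 18.312, 89.639, -0, 72.044, -1.146], TCP at [154.369, 553.906, 227.976] pointing down, gripper open.
Joint ranges: [-177.97, 177.97], [-48.28, 115.42], [12.27, 149.76], [-77.06, 257.06], [2.81, 150.46], [-146.56, 146.56]. Speed limits (degrees/s): [147.25, 147.25, 180, 180, 180, 180].

## Interface

Orientations are given as [roll, pitch, yaw] about the fixed x, y, z axes, in that order (R = Rz(yaw) Ry(pitch) Rx(roll)).
In Python, from workcell import sensors, viewer, env gives the robot as it stands. The module is installed in compiled form; this text tells all that it offers.
- The arm moves only by the tool step_arm, never from a script. Its argument "plan" is one flat list of numbers, 6 for each row, row after row: the shift along the tool's x, y, z in cm, then the turn, a rotation vector about the tool's x, y, z in rad. In form: [x, y, z, wx, wy, wz, x, y, z, wx, wy, wz, ...]. A call has 1 to 5 rows; each row shifts and turns the commanded pose from where the row before left it, along the tool's axes as they then stand; what a row does not reach is not made up. A row lasts 1/12 s, in which the tool goes at most 41.7 mm and 7.16 degrees, less where a joint would pass 70% of its speed; a pose out of reach is approached as far as the arm can. A call is refused whole if a number of a shift passes 4.17 or a number of a turn 0.125, either way. A call with a gripper value outside its range is refused whole. "hand" is the finger opening in cm, from 0 to 9.12, set as the call begins (left out, the last holds). The fingers move at their own pace and stop on an object; "newtons" is the grip in N (left out, the last holds). Time passes only in rows, so rows that do not move let the fingers close. It gives the time, the measured TCP pose, the force, the opening and the grip force at its end, in the units of the state.
- sensors.state(): the state, without advancing time (a new reading comes with each control period).
- viewer.grab_frame(name): name is "scene" or "top"; returns a dict with "img" (400x640x3 uint8, red, green, blue), "fx", "fy", "cx", "cy" (pixels), "position" and "attitude" of the camera in the world. Camera axes: x right, y down, z forward; pixel columns grow to the right and rows downward; lengths in mm; the calibration is good to about 2 mm. A picture is of the moment at which its call begins. There is no depth.
- env.job_done(): hands the job in; it is judged then, once.
Trained networks look in a picture, given as the dict that the camera call returned (one of the last four; its "shot" number tells which), for a name from the list of things; names that differ only in an ending like _2 or _b are one class to them, and where a whole thing is asked for, a point or a joint stands for the part that bears it (a point fixed in the world has none). Each returns a list of dicts, best first, with "score" (0 to 1); they miss things now and then, are a little off and sometimes report something else, mostly with a low value. They report only what shows in the picture. A call takes as long as a camera call.
- viewer.boxes_of(name, picture): "location" ([column, row] in pixels, amid what is visible of it).
- viewer.pinpoint(name, picture): "location" ([column, row] in pixels: a listed point, or the origin of a listed thing).
The state is a dict: "time_s": time; "qpos": joint angles; "qvel": joint speeds; "effort": joint torques, N m; "ee_pos": TCP position; "ee_rot": TCP orientation; "force": force on the tool from outside, world axes, zero at the start; "torque": the same for the moment, N m; "gripper_width": finger opening in mm; "gripper_force": force on a finger pad.
Only numpy, scipy, OpenCV 4.12 (cv2) and the standard library are available. Lean on these libraries where they do the work, as an engineer would, in place of code of your own. Each camera call takes 0.05 s, during which the arm holds its last target. There are 200 camera calls.

## Working session

There is one attempt and no reset: what is moved stays moved. The work goes in short steps, Python scripts to look and compute and a tool call to move; the robot and the scene stay as the last step left them, time stands still between calls to the robot, and variables do not carry over. Pictures are saved under pics/ and viewed, at most 10 in all, crops included, and the job is handed in when it is done.

Besides the shell and the picture viewer there is one more tool, called after "Call:" as a command line: name --argument value ..., lists and objects as JSON in quotes. step_arm: Moves the arm, as the interface text tells. Its arguments: {"type":"object","properties":{"plan":{"type":"array","items":{"type":"number"}},"hand":{"type":"number"},"newtons":{"type":"number"}},"required":["plan"]}

```bash
mkdir -p pics; cat > h.py <<'E'
import numpy as np, cv2
from scipy.spatial.transform import Rotation as R
from workcell import sensors, viewer, env
def ray(p,uv):
    d=np.array([(uv[0]-p['cx'])/p['fx'],(uv[1]-p['cy'])/p['fy'],1.])
    a=np.array(p['attitude'])
    M=a if a.shape==(3,3) else R.from_euler('xyz',a,degrees=True).as_matrix()
    return np.array(p['position']),M@d
def atz(p,uv,z):
    o,d=ray(p,uv); return o+d*(z-o[2])/d[2]
def tri(obs):
    A=np.zeros((3,3));b=np.zeros(3)
    for p,uv in obs:
        o,d=ray(p,uv);d=d/np.linalg.norm(d);P=np.eye(3)-np.outer(d,d);A+=P;b+=P@o
    x=np.linalg.solve(A,b)
    res=[np.linalg.norm((np.eye(3)-np.outer(d,d)/(d@d))@(x-o)) for o,d in [ray(*q) for q in obs]]
    return x,res
def save(n,p): cv2.imwrite(f'pics/{n}.png',cv2.cvtColor(p['img'],cv2.COLOR_RGB2BGR))
E
python3 - <<'E'
from h import *
s=viewer.grab_frame('scene');t=viewer.grab_frame('top')
save('s0',s);save('t0',t)
for p in(s,t): print(p['position'],p['attitude'],p['fx'],p['cx'],p['cy'])
for n in['pack_mark','collar_lip','collar_shoulder','lever_tip','jaw_hinge','jaw_push','jar','lube_applicator','pulley_wheel','bottle_cage','stand']:
    o=[]
    for p in(s,t):
        r=viewer.pinpoint(n,p)
        print(n,[(np.round(q['location'],1).tolist(),round(q['score'],2)) for q in r[:2]])
        if r:o.append((p,r[0]['location']))
    if len(o)==2: x,e=tri(o);print('   ',x.round(1),np.round(e,1), atz(t,o[1][1],75).round(1))
print(sensors.state())
E
python3 -c "
import cv2,numpy as np
cv2.imwrite('pics/st0.png',cv2.imread('pics/s0.png'))"
```

```text
[892.7283139  479.86662735 849.77300086] [-143.94748279    0.17995301  146.24499953] 410.8506036757133 321.84056544678 202.0500181846401
[ 527.35036649   45.10470012 1268.23902995] [-176.31444885   -1.46622164  -91.12162456] 453.63433219145884 321.29844745582164 204.01399787559967
pack_mark [([327.2, 142.5], 0.89)]
pack_mark [([382.2, 256.6], 0.87), ([230.6, 158.6], 0.56)]
    [ 462.  -144.4   72.7] [0.3 0.3] [ 462.4 -144.2   75. ]
collar_lip [([346.4, 162.2], 0.86)]
collar_lip [([347.3, 262.5], 0.9)]
    [454.2 -56.7  71.8] [7. 7.] [449. -52.  75.]
collar_shoulder [([358.4, 167.5], 0.64)]
collar_shoulder [([290.8, 171.6], 0.73), ([337.0, 263.3], 0.63)]
    [625.3 111.7 336.8] [42.1 42.1] [690.9  92.   75. ]
lever_tip [([350.5, 188.9], 0.44)]
lever_tip [([317.3, 241.3], 0.6)]
    [507.7  24.3  87.6] [2.1 2.1] [505.9  25.5  75. ]
jaw_hinge [([445.5, 239.2], 0.63)]
jaw_hinge [([229.2, 273.2], 0.77)]
    [429.7 251.6 101.7] [0.6 0.6] [427.9 255.9  75. ]
jaw_push [([481.0, 242.2], 0.89)]
jaw_push [([196.8, 275.0], 0.81)]
    [432.  315.9 182.9] [3.7 3.7] [425.  339.5  75. ]
jar [([216.3,
[... 537 characters left out ...]
 75. ]
stand []
stand []
{'time_s': 1.2, 'qpos': array([ 7.32810417e+01,  1.83110272e+01,  8.96392741e+01,  2.27069185e-04,
        7.20445573e+01, -1.14667483e+00]), 'qvel': array([-0.06356641, -0.06727178,  0.01416977,  0.04650465, -0.04179888,
        0.10036043]), 'effort': array([ 5.58659958e-04, -4.12353623e+01, -2.32231915e+01,  7.30381021e-02,
        3.75660521e-02,  1.39203252e-05]), 'ee_pos': array([154.36885697, 553.89986269, 227.98282155]), 'ee_rot': array([ 1.79994855e+02, -1.13085972e-04,  1.64427647e+02]), 'force': array([-0.23345965,  0.71467014,  0.23535317]), 'torque': array([ 0.00124748, -0.02577437,  0.01600253]), 'gripper_force': 0.0, 'gripper_width': 91.29014273821971}
```

View pics/s0.png

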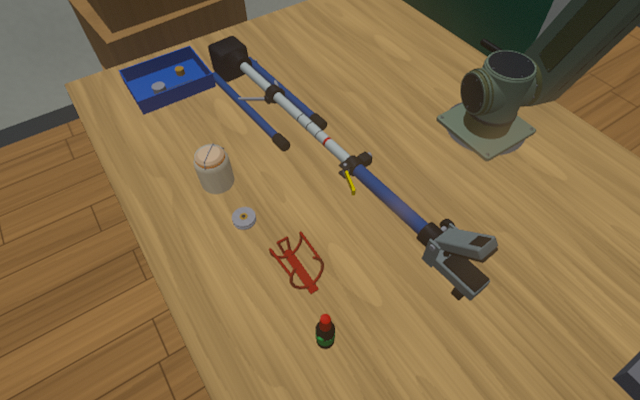

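View pics/t0.png

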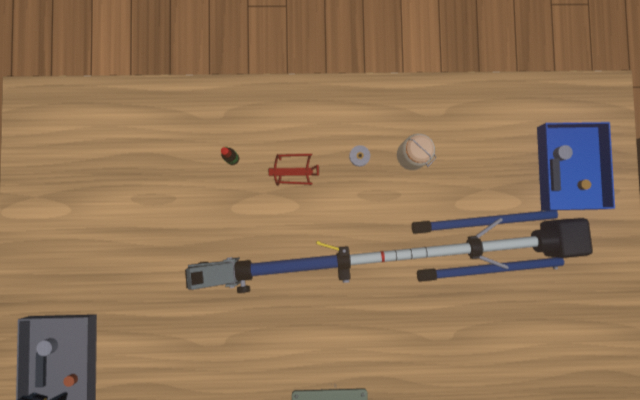

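Both views agree. The ring is at scene (327,142) and top (382,257). The collar with its lever is at about (350,165) in scene and (345,262) in top. The jaw is raised by about 0.76 rad, with its patch at scene (481,242). I'll move above the jaw with the fingers closed.

Call:
step_arm --plan '[-3.3,-1.7,-0.2,0,0,0,-3.3,-1.7,-0.2,0,0,0,-3.3,-1.7,-0.2,0,0,0,-3.3,-1.7,-0.2,0,0,0,-3.3,-1.7,-0.2,0,0,0]' --hand 0 --newtons 20

```text
time_s: 1.62
ee_pos: [291.4, 426.5, 238.2]
ee_rot: [180.0, 0.0, 164.5]
force: [0.8, 1.1, 0.8]
gripper_width: 60.9
gripper_force: 0.0
```

Call:
step_arm --plan '[-3.3,-1.7,-0.2,0,0,0,-3.3,-1.7,-0.2,0,0,0,-3.3,-1.7,-0.2,0,0,0,-3.3,-1.7,-0.2,0,0,0,-3.3,-1.7,-0.2,0,0,0]'

```text
time_s: 2.03
ee_pos: [427.7, 300.1, 248.3]
ee_rot: [180.0, 0.0, 164.4]
force: [0.4, -0.1, 0.2]
gripper_width: 27.1
gripper_force: 0.0
```

Call:
step_arm --plan '[0,0,0,0,0,0.122,0,0,0,0,0,0.122,0,0,0,0,0,0.122,0,0,0,0,0,0.122,0,0,0,0,0,0.122]'

```text
time_s: 2.45
ee_pos: [426.8, 301.4, 248.0]
ee_rot: [180.0, -0.0, 129.1]
force: [-0.2, -1.3, 0.8]
gripper_width: 0.5
gripper_force: 0.0
```

Call:
step_arm --plan '[0,0,0,0,0,0.122,0,0,0,0,0,0.122,0,0,0,0,0,0.122,0,0,0,0,0,0.122,0,0,0,0,0,0.122]'

```text
time_s: 2.87
ee_pos: [426.6, 301.6, 248.0]
ee_rot: [180.0, -0.0, 94.2]
force: [0.0, 0.2, 0.7]
gripper_width: 0.4
gripper_force: 0.0
```

Call:
step_arm --plan '[0,0,1.0,0,0,0,0,0,1.0,0,0,0,0,0,1.0,0,0,0,0,0,0.8,0,0,0,0,0,0.6,0,0,0]'

```text
time_s: 3.28
ee_pos: [426.0, 301.1, 202.1]
ee_rot: [-179.9, 0.1, 94.6]
force: [-0.3, -0.1, -0.4]
gripper_width: 0.5
gripper_force: 0.0
```

Call:
step_arm --plan '[0,0,0.4,0,0,0,0,0,0.4,0,0,0,0,0,0.4,0,0,0,0.2,0,0.4,0,0,0,0.2,0,0.4,0,0,0]'

```text
time_s: 3.7
ee_pos: [426.7, 306.0, 184.2]
ee_rot: [179.9, -0.1, 94.5]
force: [0.0, -0.2, 3.2]
gripper_width: 0.4
gripper_force: 1.1
```

Call:
step_arm --plan '[0.35,0,0.45,0,0,0,0.35,0,0.5,0,0,0,0.3,0,0.5,0,0,0,0.3,0,0.5,0,0,0,0.25,0,0.5,0,0,0]'

```text
time_s: 4.12
ee_pos: [425.2, 321.6, 158.9]
ee_rot: [180.0, -0.0, 94.5]
force: [1.0, 0.8, 2.8]
gripper_width: 0.5
gripper_force: 1.0
```

Call:
step_arm --plan '[0.25,0,0.5,0,0,0,0.2,0,0.5,0,0,0,0.2,0,0.4,0,0,0,0.2,0,0.4,0,0,0,0.1,0,0.4,0,0,0]'

```text
time_s: 4.53
ee_pos: [423.9, 330.1, 136.7]
ee_rot: [-179.9, 0.1, 94.5]
force: [-0.1, -1.9, 1.3]
gripper_width: 0.5
gripper_force: 0.8
```

Call:
step_arm --plan '[0,0,0.2,0,0,0,0,0,0.2,0,0,0,0,0,0.2,0,0,0]'

```text
time_s: 4.78
ee_pos: [424.0, 330.8, 131.3]
ee_rot: [-180.0, -0.1, 94.5]
force: [-1.0, 1.1, 1.9]
gripper_width: 0.5
gripper_force: 1.0
```

Call:
step_arm --plan '[0,0,0.1,0,0,0,0,0,0.1,0,0,0,0,0,0,0,0,0]'

```text
time_s: 5.03
ee_pos: [424.1, 330.8, 131.1]
ee_rot: [180.0, -0.1, 94.5]
force: [-3.0, -0.8, 10.9]
gripper_width: 0.2
gripper_force: 5.5
```

Call:
step_arm --plan '[0,0,-1.0,0,0,0,0,0,-2.0,0,0,0,0,0,-2.0,0,0,0]' --hand 9.1

```text
time_s: 5.28
ee_pos: [423.8, 329.9, 179.5]
ee_rot: [-179.9, 0.1, 94.5]
force: [0.5, 0.3, -0.2]
gripper_width: 17.3
gripper_force: 0.0
```

```bash
python3 - <<'E'
from h import *
p=dict(position=[527.35036649,45.10470012,1268.23902995],attitude=[-176.31444885,-1.46622164,-91.12162456],fx=453.634,fy=453.634,cx=321.298,cy=204.014)
im=cv2.imread('pics/t0.png').astype(int);b,g,r=im[...,0],im[...,1],im[...,2]
def fit(m,z,c0,c1,r0,r1):
    P=[]
    for c in range(c0,c1):
        col=np.where(m[r0:r1,c])[0]+r0
        if len(col)>2:P.append(atz(p,(c,(col[0]+col[-1])/2),z)[:2])
    P=np.array(P);k=np.polyfit(P[:,1],P[:,0],1);print(k,len(P),'x at y=0,-50,-145',np.polyval(k,[0,-50,-145]))
fit((b>r+25)&(b<200),75,258,332,240,285)
fit((r>140)&(b>130)&(abs(r-b)<40),75,354,380,245,275)
# ring / lip profile along axis row
for c in range(326,400): 
    rr=int(round(257+(382-c)*0.16)); print(c,im[rr-1:rr+2,c].mean(0).round().astype(int).tolist(),end=' ')
E
```

```text
[-7.71021494e-02  4.51950533e+02] 74 x at y=0,-50,-145 [451.95053335 455.80564082 463.13034501]
[-8.52694287e-02  4.50847284e+02] 26 x at y=0,-50,-145 [450.84728396 455.1107554  463.21135113]
326 [98, 67, 62] 327 [97, 66, 61] 328 [97, 67, 62] 329 [103, 68, 59] 330 [102, 68, 61] 331 [102, 68, 61] 332 [101, 68, 62] 333 [101, 69, 62] 334 [100, 67, 62] 335 [100, 68, 61] 336 [104, 69, 61] 337 [89, 63, 60] 338 [46, 49, 57] 339 [39, 48, 58] 340 [40, 48, 58] 341 [39, 47, 57] 342 [42, 50, 59] 343 [40, 48, 58] 344 [40, 49, 59] 345 [42, 51, 60] 346 [42, 50, 60] 347 [41, 50, 59] 348 [44, 51, 60] 349 [51, 57, 65] 350 [97, 99, 101] 351 [160, 159, 156] 352 [163, 163, 160] 353 [162, 162, 158] 354 [172, 171, 167] 355 [171, 170, 166] 356 [169, 168, 165] 357 [168, 168, 164] 358 [168, 167, 162] 359 [167, 167, 163] 360 [166, 166, 162] 361 [173, 172, 168] 362 [173, 172, 168] 363 [172, 172, 168] 364 [171, 171, 166] 365 [171, 170, 166] 366 [169, 168, 164] 367 [174, 174, 170] 368 [174, 173, 169] 369 [174, 173, 169] 370 [173, 173, 169] 371 [174, 172, 168] 372 [172, 172, 168] 373 [175, 175, 170] 374 [175, 174, 170] 375 [175, 174, 170] 376 [174, 173, 170] 377 [174, 174, 170] 378 [174, 173, 169] 379 [175, 174, 171] 380 [167, 166, 169] 381 [129, 130, 163] 382 [64, 71, 163] 383 [57, 64, 162] 384 [105, 108, 164] 385 [169, 168, 169] 386 [175, 174, 170] 387 [176, 175, 171] 388 [176, 174, 171] 389 [176, 174, 171] 390 [176, 175, 171] 391 [176, 176, 172] 392 [176, 175, 172] 393 [176, 175, 171] 394 [174, 173, 169] 395 [159, 159, 157] 396 [124, 124, 124] 397 [166, 165, 162] 398 [175, 174, 170] 399 [174, 174, 169]
```

Call:
step_arm --plan '[-3.2,0.1,0,0,0,0,-3.2,0.1,0,0,0,0,-3.2,0.1,0,0,0,0,-3.2,0.1,0,0,0,0,-3.2,0.1,0,0,0,0]'

```text
time_s: 5.7
ee_pos: [441.8, 169.8, 179.7]
ee_rot: [180.0, 0.0, 94.6]
force: [0.5, 0.2, -0.3]
gripper_width: 50.8
gripper_force: 0.0
```

Call:
step_arm --plan '[-3.2,0.1,0,0,0,0,-3.2,0.1,0,0,0,0,-3.2,0.1,0.5,0,0,0,-3.2,0.2,1,0,0,0,-3.2,0.2,1,0,0,0]'

```text
time_s: 6.12
ee_pos: [461.7, 10.7, 154.8]
ee_rot: [179.9, 0.0, 94.5]
force: [0.9, -0.7, -0.5]
gripper_width: 84.7
gripper_force: 0.0
```

```bash
python3 - <<'E'
from h import *
p=dict(position=[527.35036649,45.10470012,1268.23902995],attitude=[-176.31444885,-1.46622164,-91.12162456],fx=453.634,fy=453.634,cx=321.298,cy=204.014)
for dc in(-.3,0,.3):
    a=atz(p,(350.05+dc,262),97);b=atz(p,(381.1,257.2),89);print(a.round(1),b.round(1),'gap',(a-b)@[-.081,.9967,0])
s=viewer.grab_frame('scene');save('s1',s)
for n in['pack_mark','collar_lip','jaw_hinge','jaw_push','lever_tip']: print(n,[(np.round(q['location'],1).tolist(),round(q['score'],2)) for q in viewer.pinpoint(n,s)[:2]])
print(sensors.state()['ee_pos'])
E
```

```text
[451.5 -56.6  97. ] [ 461.7 -139.1   89. ] gap 83.02578231006193
[451.5 -57.4  97. ] [ 461.7 -139.1   89. ] gap 82.25701144784556
[451.5 -58.1  97. ] [ 461.7 -139.1   89. ] gap 81.48821467604746
pack_mark [([324.2, 145.5], 0.76), ([300.3, 271.3], 0.42)]
collar_lip [([349.8, 162.1], 0.64)]
jaw_hinge [([443.6, 237.5], 0.8)]
jaw_push [([483.9, 270.9], 0.72), ([350.0, 160.7], 0.35)]
lever_tip [([349.0, 189.0], 0.57)]
[461.65341282  13.05824191 154.77156202]
```

View pics/s1.png

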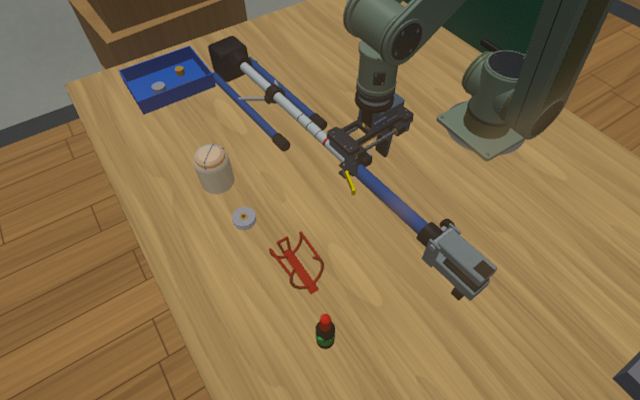

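Call:
step_arm --plan '[-1.2,0.3,1.5,0,0,0,0,0,2,0,0,0,0,0,1.5,0,0,0,0,0,1,0,0,0,0,0,1,0,0,0]'

```text
time_s: 6.83
ee_pos: [465.5, 2.1, 84.1]
ee_rot: [180.0, -0.0, 94.7]
force: [0.0, -0.2, -0.9]
gripper_width: 90.8
gripper_force: 0.0
```

Call:
step_arm --plan '[0,0,0.8,0,0,0,0,0,0.7,0,0,0,0,0,0,0,0,0]'

```text
time_s: 7.08
ee_pos: [464.8, 1.4, 68.5]
ee_rot: [-179.9, -0.0, 94.6]
force: [-0.5, 0.5, -0.5]
gripper_width: 91.0
gripper_force: 0.0
```

Call:
step_arm --plan '[-0.4,0,0,0,0,0,-0.2,0,0,0,0,0,-0.2,0,0,0,0,0,0,0,0,0,0,0]'

```text
time_s: 7.42
ee_pos: [466.6, -6.6, 70.0]
ee_rot: [179.9, -0.1, 94.4]
force: [1.0, 4.6, 0.7]
gripper_width: 91.1
gripper_force: 2.5
```

Call:
step_arm --plan '[-0.2,0,0,0,0,0,0,0,0,0,0,0]'

```text
time_s: 7.58
ee_pos: [466.7, -8.4, 70.0]
ee_rot: [179.9, -0.2, 94.3]
force: [0.5, 5.8, -0.6]
gripper_width: 91.1
gripper_force: 2.8
```

Call:
step_arm --plan '[-0.2,0,0,0,0,0,0,0,0,0,0,0]'

```text
time_s: 7.75
ee_pos: [466.9, -10.3, 70.0]
ee_rot: [179.9, -0.2, 94.3]
force: [-0.2, 5.7, 0.2]
gripper_width: 90.8
gripper_force: 2.9
```

Call:
step_arm --plan '[-0.5,0,0,0,0,0,-0.7,0,0,0,0,0,-0.7,0,0,0,0,0,-0.7,0,0,0,0,0,-0.7,0,0,0,0,0]'

```text
time_s: 8.17
ee_pos: [469.7, -42.7, 70.1]
ee_rot: [179.9, -0.2, 94.3]
force: [1.5, 9.1, 0.2]
gripper_width: 91.1
gripper_force: 4.6
```

Call:
step_arm --plan '[-0.7,0,0,0,0,0,-0.7,0,0,0,0,0,-0.7,0,0,0,0,0,-0.6,0,0,0,0,0,-0.4,0,0,0,0,0]'

```text
time_s: 8.58
ee_pos: [472.1, -74.0, 70.0]
ee_rot: [179.9, -0.2, 94.3]
force: [1.9, 9.5, 1.1]
gripper_width: 91.5
gripper_force: 4.5
```

Call:
step_arm --plan '[-0.2,0,0,0,0,0,0,0,0,0,0,0]'

```text
time_s: 8.75
ee_pos: [472.3, -76.1, 70.0]
ee_rot: [179.9, -0.2, 94.3]
force: [0.5, 6.9, 0.4]
gripper_width: 91.0
gripper_force: 3.2
```

Call:
step_arm --plan '[0.5,0,0,0,0,0,0,0,-3,0,0,0,0,0,-3.5,0,0,0,3.5,0,-1.5,0,0,0,4,0,0,0,0,0]'

```text
time_s: 9.17
ee_pos: [468.5, 1.7, 153.8]
ee_rot: [179.4, 0.1, 94.3]
force: [1.7, 0.6, 0.5]
gripper_width: 91.1
gripper_force: 0.0
```

Call:
step_arm --plan '[4,0,0,0,0,0,4,0,0,0,0,0,0,0,0,0,0,0]'

```text
time_s: 9.42
ee_pos: [458.5, 87.7, 150.2]
ee_rot: [179.9, -0.1, 94.9]
force: [-0.5, -0.9, -0.2]
gripper_width: 91.1
gripper_force: 0.0
```

```bash
python3 - <<'E'
from h import *
s=viewer.grab_frame('scene');t=viewer.grab_frame('top')
save('t2',t);save('s2',s)
a=cv2.resize(t['img'][225:290,330:430],(800,520),interpolation=cv2.INTER_NEAREST)
cv2.imwrite('pics/t2c.png',cv2.cvtColor(a,cv2.COLOR_RGB2BGR))
im=t['img'].astype(int)
for c in range(368,390):
    rr=int(round(257+(382-c)*0.16)); print(c,im[rr-1:rr+2,c].mean(0).round().astype(int).tolist())
for n in['pack_mark','collar_lip']:
    o=[(p,viewer.pinpoint(n,p)[:1]) for p in(s,t)]
    o=[(p,r[0]['location']) for p,r in o if r]
    print(n,[x[1] for x in o]); 
    if len(o)==2: print(tri(o))
E
```

```text
368 [61, 52, 45]
369 [61, 52, 45]
370 [60, 51, 44]
371 [61, 52, 46]
372 [61, 52, 45]
373 [63, 54, 48]
374 [63, 54, 47]
375 [63, 53, 48]
376 [68, 60, 56]
377 [106, 104, 103]
378 [165, 169, 169]
379 [172, 175, 177]
380 [171, 168, 169]
381 [164, 131, 130]
382 [163, 70, 62]
383 [163, 64, 57]
384 [166, 109, 106]
385 [171, 169, 170]
386 [172, 176, 177]
387 [172, 176, 177]
388 [172, 177, 178]
389 [172, 177, 177]
pack_mark [[325.8, 145.0], [380.0, 257.0]]
(array([ 463.66471495, -141.80729421,   66.09860188]), [np.float64(3.38583244898392), np.float64(3.385832448983905)])
collar_lip [[332.2, 143.9], [375.0, 259.8]]
(array([ 456.37446152, -125.55463672,   80.05801479]), [np.float64(2.062664728885181), np.float64(2.06266472888532)])
```

View pics/t2c.png

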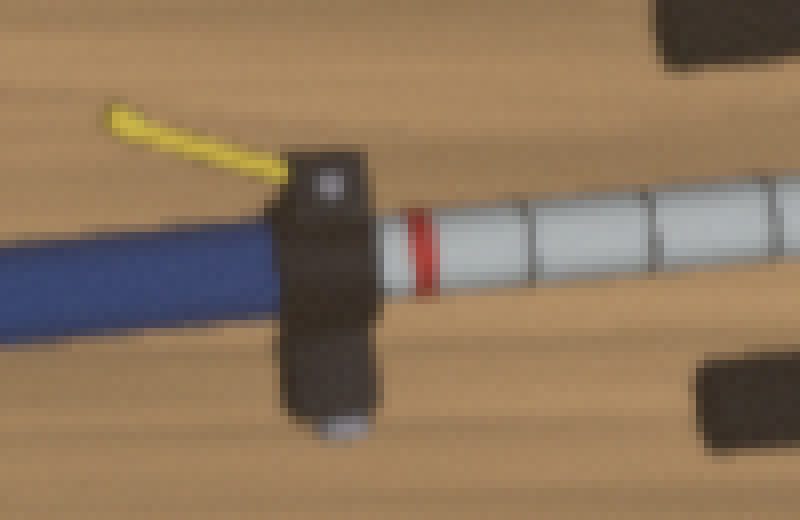

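```bash
python3 - <<'E'
from h import *
p=dict(position=[527.35036649,45.10470012,1268.23902995],attitude=[-176.31444885,-1.46622164,-91.12162456],fx=453.634,fy=453.634,cx=321.298,cy=204.014)
u=np.array([-.081,.9967,0])
im=cv2.imread('pics/t2.png').astype(float)
# subpixel edges per row around axis (intensity: green for lip, green for ring)
for r in range(252,263):
    g=im[r,:,1]
    l=376+.5+0; 
    w=g[372:381]; d=(w.max()-w)/(w.max()-w[:3].mean()); lip=371.5+d.clip(0,1).sum()
    w=g[378:384]; d=(w-w.min())/(w.max()-w.min()); k=w.argmax(); ring=378+k-.5+d[k:].clip(0,1).sum()
    a=atz(p,(lip,r),97);b=atz(p,(ring,r),89)
    print(r,round(lip,2),round(ring,2),round((a-b)@u,2),w.round().tolist())
E
```

```text
252 376.71 380.69 11.44 [125.0, 124.0, 104.0, 64.0, 55.0, 81.0]
253 376.82 380.79 11.45 [144.0, 148.0, 134.0, 72.0, 53.0, 76.0]
254 376.94 380.79 11.11 [159.0, 166.0, 151.0, 91.0, 60.0, 75.0]
255 376.93 380.83 11.25 [168.0, 172.0, 160.0, 106.0, 65.0, 71.0]
256 377.03 380.92 11.22 [171.0, 175.0, 165.0, 120.0, 66.0, 68.0]
257 377.12 381.09 11.41 [170.0, 176.0, 168.0, 131.0, 71.0, 64.0]
258 377.12 381.27 11.91 [171.0, 175.0, 170.0, 142.0, 72.0, 60.0]
259 377.12 381.37 12.13 [165.0, 172.0, 168.0, 148.0, 71.0, 58.0]
260 377.26 381.4 11.85 [145.0, 157.0, 155.0, 137.0, 69.0, 57.0]
261 377.39 381.17 10.91 [116.0, 136.0, 134.0, 115.0, 73.0, 75.0]
262 377.19 381.1 11.27 [119.0, 130.0, 128.0, 121.0, 110.0, 113.0]
```

Call:
step_arm --plan '[-4,0,0,0,0,0,-4,0,0,0,0,0,-4,0,0,0,0,0,-3.6,0,0.5,0,0,0,0,0,1.5,0,0,0]'

```text
time_s: 10.13
ee_pos: [473.5, -80.1, 131.1]
ee_rot: [179.7, 0.2, 94.1]
force: [0.2, 0.6, -0.2]
gripper_width: 90.8
gripper_force: 0.0
```

Call:
step_arm --plan '[0,0,0,0,0,0]'

```text
time_s: 10.22
ee_pos: [469.6, -76.0, 127.5]
ee_rot: [-179.8, -0.1, 94.2]
force: [-0.2, -0.2, -0.5]
gripper_width: 91.0
gripper_force: 0.0
```

Call:
step_arm --plan '[0.8,0.1,0,0,0,0,0,0,1.5,0,0,0,0,0,1.5,0,0,0,0,0,1.5,0,0,0,0,0,0.9,0,0,0]'

```text
time_s: 10.63
ee_pos: [471.2, -63.8, 74.9]
ee_rot: [-180.0, -0.0, 94.6]
force: [-0.4, -0.4, 0.5]
gripper_width: 90.8
gripper_force: 0.0
```

Call:
step_arm --plan '[0,0,0.3,0,0,0,0,0,0,0,0,0]'

```text
time_s: 10.8
ee_pos: [471.5, -64.3, 72.3]
ee_rot: [-179.9, -0.0, 94.6]
force: [-0.5, 0.8, 0.5]
gripper_width: 90.7
gripper_force: 0.0
```

Call:
step_arm --plan '[-0.6,0,0.1,0,0,0,-0.5,0,0,0,0,0,-0.5,0,0,0,0,0,-0.4,0,0,0,0,0,0,0,0,0,0,0]'

```text
time_s: 11.22
ee_pos: [474.0, -84.4, 72.2]
ee_rot: [179.9, -0.2, 94.3]
force: [1.5, 5.9, 1.4]
gripper_width: 91.1
gripper_force: 2.9
```

Call:
step_arm --plan '[0,0,0,0,0,0]'

```text
time_s: 11.3
ee_pos: [474.0, -84.4, 72.2]
ee_rot: [179.9, -0.1, 94.3]
force: [0.6, 5.0, 0.7]
gripper_width: 91.2
gripper_force: 2.8
```

Call:
step_arm --plan '[-0.15,0,0,0,0,0,-0.15,0,0,0,0,0,0,0,0,0,0,0]'

```text
time_s: 11.55
ee_pos: [474.1, -86.7, 72.2]
ee_rot: [179.9, -0.2, 94.3]
force: [1.3, 7.0, 1.6]
gripper_width: 91.0
gripper_force: 4.0
```

Call:
step_arm --plan '[0,0,0,0,0,0,0,0,0,0,0,0,0,0,0,0,0,0,0,0,0,0,0,0]' --hand 6.6 --newtons 25

```text
time_s: 11.88
ee_pos: [473.0, -86.8, 71.6]
ee_rot: [-180.0, -0.2, 94.3]
force: [0.4, 6.7, -0.6]
gripper_width: 67.7
gripper_force: 4.6
```

Call:
step_arm --plan '[-0.07,0,0,0,0,0,0,0,0,0,0,0]'

```text
time_s: 12.05
ee_pos: [473.1, -87.5, 71.7]
ee_rot: [-180.0, -0.2, 94.3]
force: [-0.4, 7.6, -1.2]
gripper_width: 66.0
gripper_force: 4.6
```

```bash
python3 - <<'E'
from h import *
s=viewer.grab_frame('scene');t=viewer.grab_frame('top')
save('s3',s);save('t3',t)
a=cv2.resize(s['img'][110:200,290:390],(400,360),interpolation=cv2.INTER_CUBIC)
b=cv2.resize(t['img'][220:310,330:430],(400,360),interpolation=cv2.INTER_CUBIC)
cv2.imwrite('pics/c3.png',cv2.cvtColor(np.hstack([a,b]),cv2.COLOR_RGB2BGR))
E
```

```text
(no output)
```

View pics/c3.png

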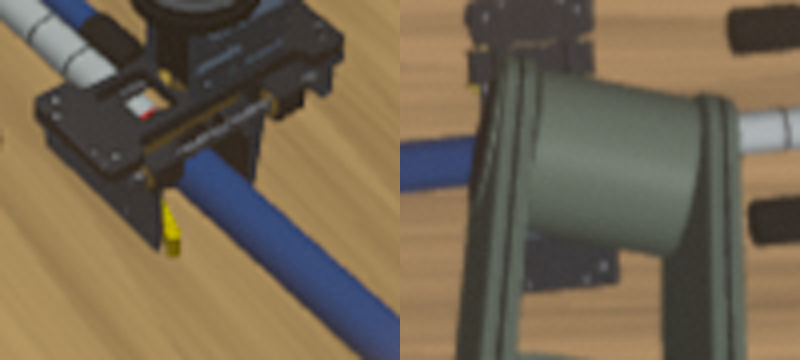

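The crops show the fingers astride the tube and lever, with the ring just visible inside the gripper at scene (327,138). Next I'll squeeze the lever while keeping the near pad on the tube.

Call:
step_arm --plan '[0,-0.2,0,0,0,0,0,-0.1,0,0,0,0,0,0,0,0,0,0]' --hand 6.0

```text
time_s: 12.4
ee_pos: [470.7, -87.8, 71.8]
ee_rot: [179.9, -0.2, 94.3]
force: [-0.4, 7.9, -2.3]
gripper_width: 60.4
gripper_force: 4.3
```

Call:
step_arm --plan '[0,-0.2,0,0,0,0,0,-0.1,0,0,0,0,0,0,0,0,0,0]' --hand 5.4

```text
time_s: 12.65
ee_pos: [468.3, -88.0, 71.9]
ee_rot: [179.9, -0.2, 94.3]
force: [1.9, 8.1, -1.5]
gripper_width: 53.6
gripper_force: 4.6
```

Call:
step_arm --plan '[0,-0.2,0,0,0,0,0,-0.1,0,0,0,0,0,0,0,0,0,0]' --hand 4.9

```text
time_s: 12.9
ee_pos: [466.2, -88.1, 72.0]
ee_rot: [179.7, -0.2, 94.3]
force: [3.5, 7.7, -2.6]
gripper_width: 48.7
gripper_force: 5.0
```

Call:
step_arm --plan '[0,-0.1,0,0,0,0,0,0,0,0,0,0,0,0,0,0,0,0,0,0,0,0,0,0]' --hand 4.2

```text
time_s: 13.23
ee_pos: [465.6, -88.5, 72.1]
ee_rot: [179.7, -0.1, 94.4]
force: [5.0, 8.3, -2.6]
gripper_width: 45.5
gripper_force: 25.7
```

Call:
step_arm --plan '[0,0,0,0,0,0,0,0,0,0,0,0,0,0,0,0,0,0,0,0,0,0]' --newtons 35

```text
invalid input at $.plan: expected a multiple of 6 numbers
```

```bash
python3 - <<'E'
from h import *
s=viewer.grab_frame('scene');t=viewer.grab_frame('top');save('s4',s);save('t4',t)
from scipy.ndimage import shift
from scipy.optimize import minimize
def sh(A,B,box):
    a=[cv2.cvtColor(cv2.imread(f'pics/{n}.png'),cv2.COLOR_BGR2GRAY).astype(float) for n in(A,B)]
    r0,r1,c0,c1=box;M=np.eye(2,3,dtype=np.float32)
    e,M=cv2.findTransformECC(a[0][r0:r1,c0:c1].astype(np.float32),a[1][r0:r1,c0:c1].astype(np.float32),M,cv2.MOTION_TRANSLATION);print(A,B,round(e,3),M[:,2])
t0=t
B=(258,296,205,255) # head in t2
for A,C in(('t2','t3'),('t3','t4'),('t2','t4')): sh(A,C,B)
for A,C in(('s2','s3'),('s3','s4')): sh(A,C,(205,305,395,490))
a=cv2.resize(s['img'][110:200,290:390],(800,600)[:2],interpolation=cv2.INTER_CUBIC)
cv2.imwrite('pics/c4.png',cv2.cvtColor(a,cv2.COLOR_RGB2BGR))
print(atz(t,(230,272),100)-atz(t,(231,272),100))
E
```

```text
t2 t3 0.997 [ 4.5913644 -0.4989748]
t3 t4 0.991 [ 0.17035459 -0.03979653]
t2 t4 0.997 [ 4.7368526  -0.51984704]
s2 s3 0.998 [-3.9291608 -3.6144316]
s3 s4 0.995 [-0.15242058 -0.13314663]
[0.0550418  2.53122001 0.        ]
```

View pics/c4.png

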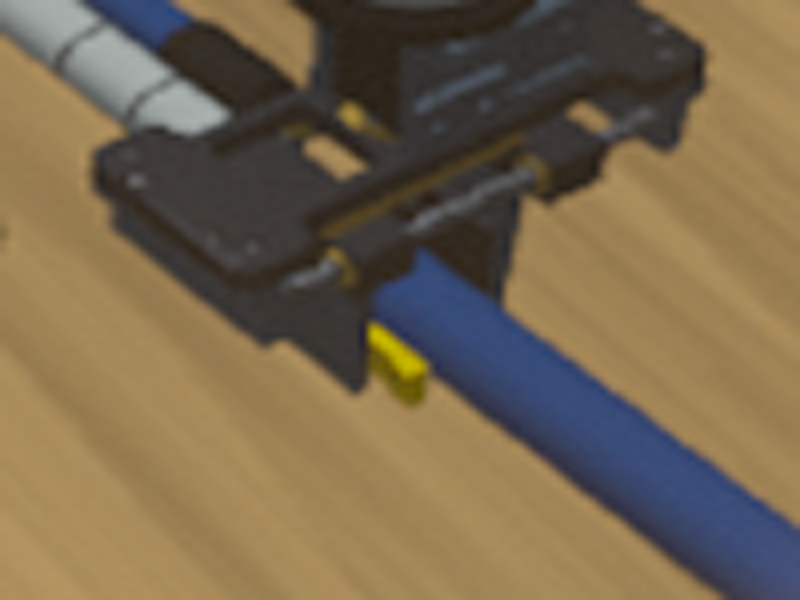

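The lever now lies along the tube at crop (400,365). The head moved about 12 mm, which matches the measured gap of about 11.5 mm. I'll firm up the grip and confirm that it holds.

Call:
step_arm --plan '[0,0,0,0,0,0,0,0,0,0,0,0,0,0,0,0,0,0,0,0,0,0,0,0]' --newtons 32

```text
time_s: 13.67
ee_pos: [465.5, -88.4, 72.1]
ee_rot: [179.7, -0.1, 94.4]
force: [5.3, 8.3, -3.7]
gripper_width: 45.5
gripper_force: 32.8
```

Call:
step_arm --plan '[0,0,0,0,0,0,0,0,0,0,0,0,0,0,0,0,0,0,0,0,0,0,0,0]'

```text
time_s: 14.0
ee_pos: [465.5, -88.4, 72.1]
ee_rot: [179.7, -0.1, 94.4]
force: [4.4, 7.3, -2.7]
gripper_width: 45.6
gripper_force: 32.8
```

```bash
python3 -c "
from workcell import env
print(env.job_done())"
```

```text
the job is handed in; nothing more can be done
None
```

I handed the job in at about 14 s: the jaw is down on its stop, the lever is shut, and the fingers still grip the tube at 33 N. The gripper hid the collar lip at the end, so I worked out its position: it moved about 12 mm to close a gap measured at about 11.5 mm, which puts it at the red ring to within about 1 mm.

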